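# Check two crates for the stamp and send one to dispatch

### The job

Tip both plywood crates over onto their sides to see which one is stamped underneath; only then push the stamped one, lying on its side, along the bench until its middle is over the flush steel dispatch strip, and leave the other crate lying on its side clear of the strip. Use the fingers only to push: do not lift or carry a crate, and leave the other things on the bench where they are.

Things in the scene. Friction and masses are not known exactly. Their poses are not given: they have to be found in the camera images.
- crate_a_mid (a point): Plywood crate, open top, with the stamp (black 60 mm ring and cross) on its underside. Outside 70 (its x) x 100 (its y) x 120 mm high (its z, to the open top), walls 6 mm, 0.3-0.52 kg. This point: its middle, 60 mm above the underside. Stands with a broad side to the robot (within 0.2 rad). Pushed level near its top it tips, not slides; past 0.7 rad it falls over. On a broad side it is 70 mm high.
- crate_b_mid (a point): Plywood crate, open top, bare underside, else like the other. Outside 70 (its x) x 100 (its y) x 120 mm high (its z, to the open top), walls 6 mm, 0.3-0.52 kg. This point: its middle, 60 mm above the underside. Stands with a broad side to the robot (within 0.2 rad). Pushed level near its top it tips, not slides; past 0.7 rad it falls over. On a broad side it is 70 mm high.
- strip: Dispatch strip: sheet steel let in flush with the bench top, 50 mm wide (its x) and 840 mm long (its y), running left to right beyond the crates. Origin at the middle of its top; its x points away from the robot. Nothing to bump over.
- jar: Small closed glass jar, 38 mm across, 60 mm high, standing between the crates; origin under its centre. Leave alone.
- can: Small can, 44 mm across, 75 mm high, standing between the crates; origin under its centre. Leave alone.
- screwdriver: Screwdriver lying left of the crates; leave alone.
- hammer: Hammer lying right of the crates; leave alone.
- tape: Roll of tape lying flat at the strip, midway between the crates, 60 mm across, 25 mm high; leave alone.
- tin: Paint tin far right, 70 mm across, 90 mm high; origin under its centre. Leave alone.
- offcut: Wood offcut 60 x 100 x 30 mm far left; leave alone.
Things that resemble listed ones, but are neither listed nor needed, are in the scene too. What is shaped like the part that bears crate_b_mid but pink or red is not meant.

How it is judged:
On the way, in this order (a step that is already met when the one before it is completed fails the run):
1. both crates have been tipped and lie on their sides (angle between crate_a_mid's own z axis and vertical between 1.4 and 1.75 rad and angle between crate_b_mid's own z axis and vertical between 1.4 and 1.75 rad), for 0.2 s.
2. the stamped crate, on its side, has its middle over the strip (angle between crate_a_mid's own z axis and vertical between 1.4 and 1.75 rad and x of crate_a_mid in the frame of strip between -0.025 and 0.025 m), for 0.2 s.
At the end, for the whole second after the job is handed in: Both crates lie on their sides on the bench (within 0.17 rad). The stamped one's middle is over the strip (within 25 mm of its centre line); the bare one is clear of the strip (its middle at least 80 mm from the centre line) (all of step 2 and height (world z) of each of crate_a_mid, crate_b_mid below 0.075 m and world y of crate_a_mid between -0.4 and 0.4 m and angle between crate_b_mid's own z axis and vertical between 1.4 and 1.75 rad and (x of crate_b_mid in the frame of strip below -0.08 m or x of crate_b_mid in the frame of strip above 0.08 m)); the robot touches nothing.
It fails at once if the stamped crate is lifted (its middle over 95 mm high, or 20 mm off the bench while standing or while lying on a broad side) (height (world z) of crate_a_mid above 0.095 m or (angle between crate_a_mid's own z axis and vertical below 0.15 rad and height (world z) of crate_a_mid above 0.08 m) or (angle between crate_a_mid's own z axis and vertical above 1.45 rad and angle between crate_a_mid's own x axis and vertical below 0.15 rad and height (world z) of crate_a_mid above 0.055 m) or (angle between crate_a_mid's own z axis and vertical above 1.45 rad and angle between crate_a_mid's own x axis and vertical above 2.99 rad and height (world z) of crate_a_mid above 0.055 m)).
It fails at once if the bare crate is lifted (its middle over 95 mm high, or 20 mm off the bench while standing or while lying on a broad side) (height (world z) of crate_b_mid above 0.095 m or (angle between crate_b_mid's own z axis and vertical below 0.15 rad and height (world z) of crate_b_mid above 0.08 m) or (angle between crate_b_mid's own z axis and vertical above 1.45 rad and angle between crate_b_mid's own x axis and vertical below 0.15 rad and height (world z) of crate_b_mid above 0.055 m) or (angle between crate_b_mid's own z axis and vertical above 1.45 rad and angle between crate_b_mid's own x axis and vertical above 2.99 rad and height (world z) of crate_b_mid above 0.055 m)).
It fails at once if a bystander (jar, can, screwdriver, hammer, tape, tin, offcut) is moved more than 30 mm or a standing one knocked over (distance of any of jar, can, screwdriver, hammer, tape, tin, offcut from where it was at the start of the episode above 0.03 m or angle between any of jar, can, tin's own z axis and vertical above 0.5 rad).
It also fails if it takes over 67 s, if anything falls off the work surface, if the arm or the gripper's body presses on something with over 40 N, if the wrist force passes 120 N, or if a joint passes its speed limit or range.

### The arm

A 7-joint arm with a two-finger parallel gripper is mounted at the origin on the work surface. World frame = base frame: x ahead of the robot, y to its left, z up, the work surface at z = 0. Lengths are in m, angles in rad, forces in N, time in s.
With the tool pointing down it reaches from about 0.425 to 0.925 m from the base axis. Payload 6.8 kg.
Tool frame: the origin (TCP) lies between the finger pads; the fingertips stand 19 mm ahead of it and the grasp point (between the pads) is the TCP; z points along the fingers, y is the direction in which the jaws open and shut (so a half turn about z gives the same grasp; the last joint's range is limited). The gripper opens to 85 mm and grips with 20 to 120 N. Pads are 22 mm wide; open, the fingers measure 114 mm over their backs; the gripper's body (76 mm by 85 mm) begins 54 mm behind the grasp point. The pads swing forward as they close: fully open they stand 13 mm farther back than shut.
Start: joints at [1.216, 0.477, 0.022, 1.555, -0.011, 1.109, -0.083], TCP at [0.165, -0.655, 0.25] pointing down, gripper open.
Joint ranges: [-2.96, 2.96], [-0.34, 2.1], [-1.41, 1.46], [0.24, 2.44], [-1.37, 4.51], [0.17, 1.92], [-2.96, 2.96]. Speed limits (rad/s): [2.39, 2.39, 3.14, 3.14, 3.14, 3.14, 3.14].

### API

Orientations are given as a unit quaternion [x, y, z, w].
In Python, from rig import status, grab_frame, camera_params, workorder gives the robot as it stands. The module is installed in compiled form; this text tells all that it offers.
- The arm moves only by the tool send_rows, never from a script. Its argument "series" is a list of rows, each a list of 5 numbers: the shift along the tool's x, y, z in mm, then the turn about the tool's z in degrees, then the closure in counts, from 0 (fully open) to 255 (shut). In form: [[dx, dy, dz, turn, hand], ...]. A call has 1 to 12 rows; each row shifts and turns the commanded pose from where the row before left it, along the tool's axes as they then stand; what a row does not reach is not made up. A row lasts 1/8 s, in which the tool goes at most 62.5 mm and 10.7 degrees, less where a joint would pass 70% of its speed; a pose out of reach is approached as far as the arm can. A call with a gripper value outside its range is refused whole. The fingers move at their own pace and stop on an object; "newtons" is the grip in N (left out, the last holds). Time passes only in rows, so rows that do not move let the fingers close. It gives the time, the measured TCP pose, the force and the opening at its end, in the units of the state.
- status.get_state(): the state, without advancing time (a new reading comes with each control period).
- grab_frame(name): name is "scene" or "top" or "wrist"; returns the picture (400x640x3 uint8, red, green, blue); there is no depth.
- camera_params(name): a dict with "fx", "fy", "cx", "cy" (pixels), "R" (3x3) and "t" (3): a world point X has camera coordinates R X + t. Camera axes: x right, y down, z forward; pixel columns grow to the right and rows downward; lengths in m; the calibration is good to about 2 mm. A picture is of the moment at which its call begins: read the wrist's pose just before it. camera_params takes no time and is no camera call; for the wrist camera it gives the pose at the moment of the call.
- workorder.sign_off(): hands the job in, once; it reports no verdict.
The state is a dict: "time_s": time; "joints": joint angles; "joint_velocities": joint speeds; "effort": joint torques, N m; "eef_pos": TCP position; "orientation": TCP orientation; "contact_force": force on the tool from outside, world axes, zero at the start; "wrist_torque": the same for the moment, N m; "gripper_width": finger opening in m.
Only numpy, scipy, OpenCV 4.12 (cv2) and the standard library are available. Lean on these libraries where they do the work, as an engineer would, in place of code of your own. Each camera call takes 0.05 s, during which the arm holds its last target.

## Working session

There is one attempt and no reset: what is moved stays moved. The work goes in short steps, Python scripts to look and compute and a tool call to move; the robot and the scene stay as the last step left them, time stands still between calls to the robot, and variables do not carry over. Pictures are saved under pics/ and viewed, and the job is handed in when it is done.

Besides the shell and the picture viewer there is one more tool, called by a JSON object that holds its "op" and its "data", one argument or row to a line. send_rows: Moves the arm, as the interface text tells. Its arguments: {"type":"object","properties":{"series":{"type":"array"},"newtons":{"type":"number"}},"required":["series"]}

```bash
mkdir -p pics
cat > h.py <<'E'
import numpy as np, cv2
from rig import status, grab_frame, camera_params, workorder
def snap(n,f):
    im=grab_frame(n); cv2.imwrite('pics/'+f,cv2.cvtColor(im,cv2.COLOR_RGB2BGR)); return im
def ray(c,u,v,z=0.):
    R=np.array(c['R']);t=np.array(c['t']);d=R.T@np.array([(u-c['cx'])/c['fx'],(v-c['cy'])/c['fy'],1.]);o=-R.T@t
    return o+d*(z-o[2])/d[2]
def proj(c,X):
    p=np.array(c['R'])@np.array(X)+np.array(c['t']); return c['fx']*p[0]/p[2]+c['cx'],c['fy']*p[1]/p[2]+c['cy']
E
python3 - <<'E'
from h import *
s=status.get_state();print(s)
snap('top','top0.png');snap('scene','scene0.png')
for n in('top','scene'):
    c=camera_params(n);print(n,c)
E
```

```text
{'time_s': 0.0, 'joints': array([ 1.21591166,  0.47780658,  0.0223146 ,  1.55643375, -0.01151257,
        1.1092904 , -0.08309686]), 'joint_velocities': array([-0.00116155, -0.00062645,  0.0002799 ,  0.00080132,  0.00043411,
        0.00112201,  0.00013396]), 'effort': array([ 2.56912072e-04, -5.96448791e+01,  1.60808645e+00, -2.81193602e+01,
        1.25378586e-02,  9.32372612e-03, -1.00565427e-05]), 'eef_pos': array([ 0.16476753, -0.65401678,  0.24932832]), 'orientation': array([ 9.92393850e-01,  1.23100067e-01, -1.66731127e-04, -8.89774951e-04]), 'contact_force': array([-0.84031606,  0.1016724 , -0.40220185]), 'wrist_torque': array([0.00046932, 0.04208937, 0.00512775]), 'gripper_width': 0.08517840702705716}
top {'fx': 433.29373943005277, 'fy': 433.29373943005277, 'cx': 326.7458910755158, 'cy': 208.02466145097418, 'R': array([[-0.01508659, -0.99979904,  0.0132011 ],
       [-0.99306791,  0.01344321, -0.11677074],
       [ 0.11656981, -0.01487126, -0.99307116]]), 't': array([-0.00956432,  0.58900739,  1.29467228])}
scene {'fx': 513.427213765131, 'fy': 513.427213765131, 'cx': 319.4702550344007, 'cy': 199.10857628764805, 'R': array([[-0.38478176,  0.92295194,  0.0101351 ],
       [ 0.62302787,  0.26781274, -0.73492354],
       [-0.68101341, -0.27647073, -0.67807424]]), 't': array([ 0.22215179, -0.29877162,  1.84913292])}
```

View pics/top0.png

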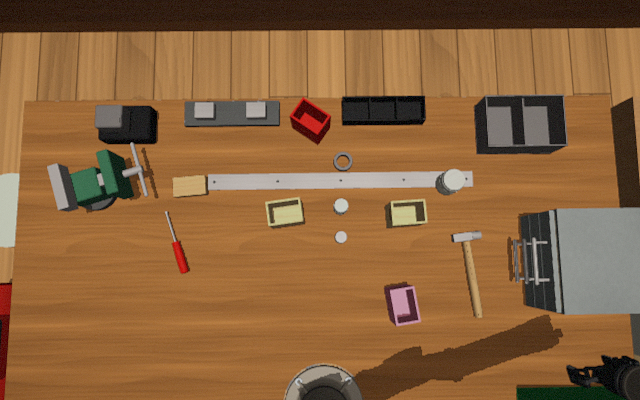

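View pics/scene0.png

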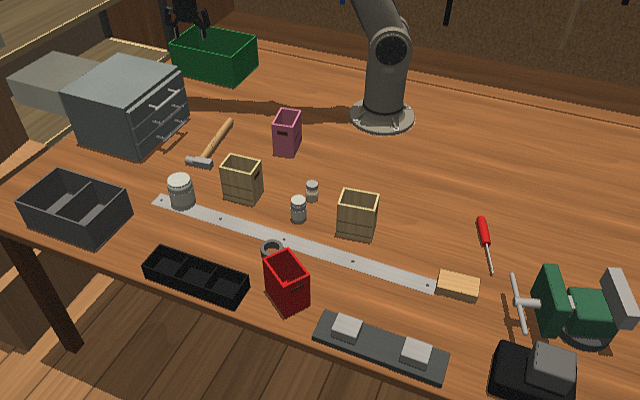

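Run:
```python
from h import *
c=camera_params('top'); im=cv2.cvtColor(cv2.imread('pics/top0.png'),cv2.COLOR_BGR2RGB)
hsv=cv2.cvtColor(im,cv2.COLOR_RGB2HSV)
for p in[(271,203),(270,212),(299,200),(392,203),(285,212),(250,250),(410,224)]: print(p,hsv[p[1],p[0]])
for (x0,y0,x1,y1) in [(255,190,315,235),(380,190,435,235)]:
    sub=hsv[y0:y1,x0:x1]
    m=((sub[...,0]>22)&(sub[...,0]<35)&(sub[...,2]>150)).astype(np.uint8)
    cs,_=cv2.findContours(m,cv2.RETR_EXTERNAL,cv2.CHAIN_APPROX_NONE)
    k=max(cs,key=cv2.contourArea); r=cv2.minAreaRect(k); b=cv2.boxPoints(r)+[x0,y0]
    print('px',b.round(1)); P=np.array([ray(c,u,v,.12) for u,v in b]); print(P.round(3),P.mean(0).round(3),[np.linalg.norm(P[i]-P[i-1]).round(3) for i in range(4)])
for n,u,v in[('stripL',209,183),('stripR',472,179),('mid t',340,174),('mid b',340,188)]:
    print(n,ray(c,u,v).round(3))
for n,u,v,z in[('can',341,205,.075),('jar',341,237,.06),('tin',454,179,.09),('tape',343,161,.025),('hamhead',467,237,.02),('hamend',478,317,.02),('scr',186,270,.02),('scrtip',167,212,.01),('offc',190,186,.03),('pink',403,304,.1)]: print(n,ray(c,u,v,z).round(3))
a=im[130:330,150:500]
cv2.imwrite('pics/crop0.png',cv2.cvtColor(cv2.resize(a,None,fx=2.2,fy=2.2,interpolation=cv2.INTER_CUBIC),cv2.COLOR_RGB2BGR))
```

```text
(271, 203) [ 23  99 131]
(270, 212) [ 14 118  78]
(299, 200) [ 23  81 208]
(392, 203) [ 24  80 197]
(285, 212) [ 28  73 199]
(250, 250) [ 15 162 162]
(410, 224) [ 21  96 149]
px [[264.7 201.9]
 [299.3 197. ]
 [302.7 220.8]
 [268.1 225.7]]
[[0.599 0.161 0.12 ]
 [0.612 0.062 0.12 ]
 [0.543 0.053 0.12 ]
 [0.53  0.151 0.12 ]] [0.571 0.107 0.12 ] [np.float64(0.069), np.float64(0.1), np.float64(0.069), np.float64(0.099)]
px [[390.3 200.8]
 [424.9 198.3]
 [426.7 222.7]
 [392.1 225.1]]
[[ 0.597 -0.2    0.12 ]
 [ 0.603 -0.301  0.12 ]
 [ 0.533 -0.303  0.12 ]
 [ 0.527 -0.203  0.12 ]] [ 0.565 -0.252  0.12 ] [np.float64(0.07), np.float64(0.1), np.float64(0.071), np.float64(0.1)]
stripL [0.677 0.352 0.   ]
stripR [ 0.68  -0.483  0.   ]
mid t [ 0.701 -0.062  0.   ]
mid b [ 0.656 -0.061  0.   ]
can [ 0.593 -0.06   0.075]
jar [ 0.498 -0.059  0.06 ]
tin [ 0.664 -0.397  0.09 ]
tape [ 0.738 -0.071  0.025]
hamhead [ 0.494 -0.45   0.02 ]
hamend [ 0.252 -0.471  0.02 ]
scr [0.407 0.412 0.02 ]
scrtip [0.586 0.478 0.01 ]
offc [0.663 0.403 0.03 ]
pink [ 0.303 -0.23   0.1  ]
```

View pics/crop0.png

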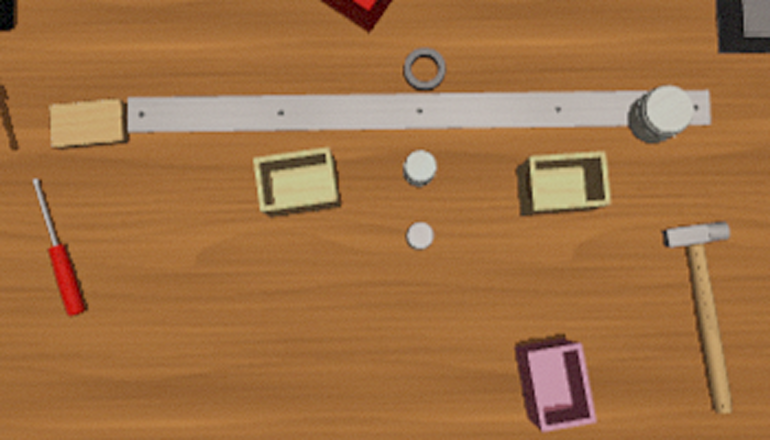

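{"op": "send_rows", "data": {
  "series": [
    [0,0,0,7,255],
    [0,0,0,7.1,255],
    [40,-34,0,0,255],
    [40,-34,0,0,255],
    [40,-34,0,0,255],
    [40,-34,0,0,255],
    [40,-34,0,0,255],
    [40,-34,0,0,255],
    [40,-34,0,0,255],
    [40,-34,0,0,255],
    [40,-34,0,0,255],
    [40,-34,0,0,255]
  ]
}}

```text
time_s: 1.6
eef_pos: [0.5656, -0.313, 0.2499]
orientation: [1.0, 0.0, -0.0, -0.0]
contact_force: [0.4, 0.2, -0.2]
gripper_width: 0.0004
```

{"op": "send_rows", "data": {
  "series": [
    [35,-30,0,0,255],
    [35,-29,0,0,255],
    [0,0,45,0,255],
    [0,0,45,0,255],
    [0,0,46,0,255],
    [0,0,0,0,255]
  ]
}}

```text
time_s: 2.35
eef_pos: [0.6315, -0.2541, 0.11]
orientation: [1.0, 0.0, -0.004, -0.001]
contact_force: [-0.9, 0.2, 0.5]
gripper_width: 0.0001
```

Run:
```python
from h import *
im=snap('wrist','w1.png'); im=snap('scene','s1.png')
cv2.imwrite('pics/s1c.png',cv2.cvtColor(cv2.resize(im[100:300,120:440],None,fx=2.4,fy=2.4),cv2.COLOR_RGB2BGR))
```

```text
(no output)
```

View pics/s1c.png

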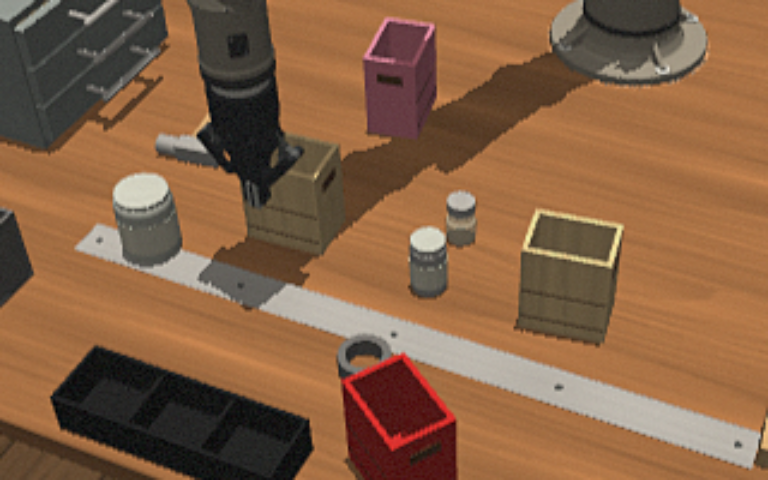

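View pics/w1.png

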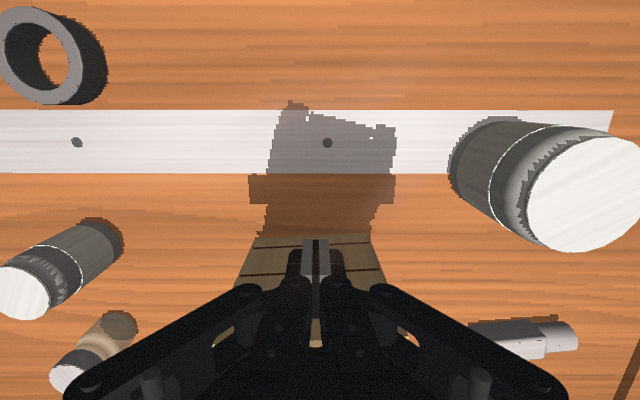

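{"op": "send_rows", "data": {
  "series": [
    [-12,0,0,0,255],
    [-12,0,0,0,255],
    [-12,0,0,0,255],
    [-12,0,0,0,255],
    [-12,0,0,0,255],
    [-10,0,0,0,255],
    [-8,0,0,0,255],
    [0,0,0,0,255]
  ]
}}

```text
time_s: 3.45
eef_pos: [0.5553, -0.2553, 0.1137]
orientation: [1.0, 0.0, -0.001, -0.0]
contact_force: [-0.9, -0.4, 0.4]
gripper_width: 0.0
```

Run:
```python
from h import *
im=snap('scene','s2.png')
cv2.imwrite('pics/s2c.png',cv2.cvtColor(cv2.resize(im[100:300,120:440],None,fx=2.4,fy=2.4),cv2.COLOR_RGB2BGR))
```

```text
(no output)
```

View pics/s2c.png

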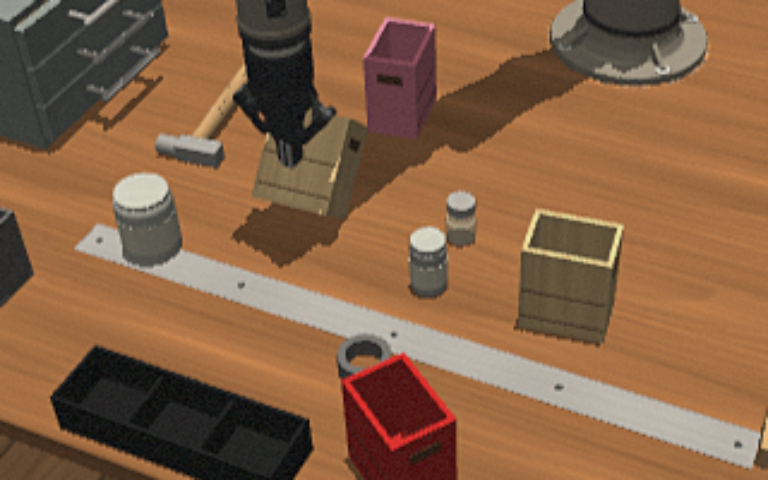

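{"op": "send_rows", "data": {
  "series": [
    [-10,0,0,0,255],
    [0,0,0,0,255],
    [0,0,-20,0,255],
    [0,0,-40,0,255],
    [0,0,-40,0,255]
  ]
}}

```text
time_s: 4.12
eef_pos: [0.5465, -0.2552, 0.2152]
orientation: [1.0, 0.0, -0.0, -0.0]
contact_force: [-0.0, 0.1, 1.0]
gripper_width: -0.0
```

Run:
```python
from h import *
im=snap('scene','s3.png')
cv2.imwrite('pics/s3c.png',cv2.cvtColor(cv2.resize(im[100:300,120:440],None,fx=2.4,fy=2.4),cv2.COLOR_RGB2BGR))
```

```text
(no output)
```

View pics/s3c.png

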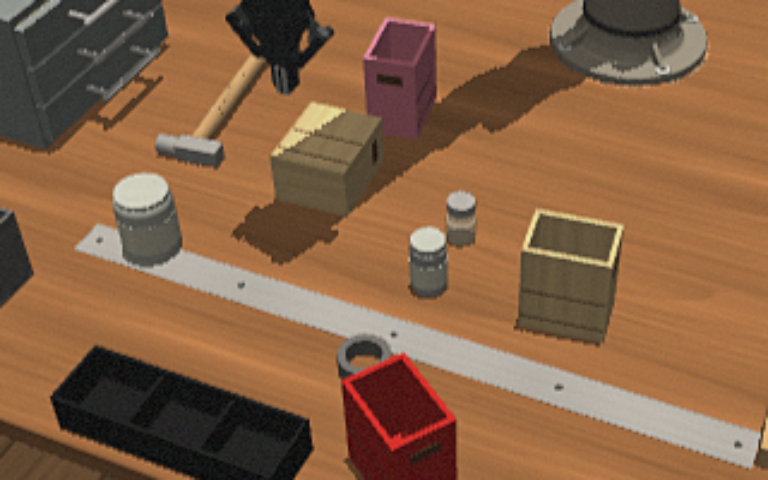

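{"op": "send_rows", "data": {
  "series": [
    [-13,-42,0,0,255],
    [-13,-42,0,0,255],
    [-13,-42,0,0,255],
    [-13,-42,0,0,255],
    [-13,-42,0,0,255],
    [-13,-42,0,0,255],
    [-13,-42,0,0,255],
    [-13,-42,0,0,255],
    [0,0,55,0,255],
    [0,0,55,0,255],
    [0,0,55,0,255],
    [0,0,10,0,255]
  ]
}}

```text
time_s: 5.68
eef_pos: [0.4401, 0.0802, 0.0367]
orientation: [1.0, 0.001, -0.003, 0.001]
contact_force: [0.0, -0.2, -0.8]
gripper_width: 0.0001
```

{"op": "send_rows", "data": {
  "series": [
    [-15,0,0,0,255],
    [-15,0,0,0,255],
    [-15,0,0,0,255],
    [-15,0,0,0,255],
    [0,0,0,0,255]
  ]
}}

```text
time_s: 6.3
eef_pos: [0.381, 0.0804, 0.0397]
orientation: [1.0, 0.001, -0.0, 0.0]
contact_force: [0.4, 0.7, 0.7]
gripper_width: -0.0002
```

Run:
```python
from h import *
s=status.get_state();print(s['joints'].round(3),s['eef_pos'],s['orientation'])
```

```text
[-0.155  0.406 -0.246  2.351  0.247  0.407 -2.179] [0.38104791 0.08036079 0.03966932] [ 9.99999675e-01  7.46671821e-04 -1.65084977e-04  2.54952147e-04]
```

{"op": "send_rows", "data": {
  "series": [
    [0,0,-45,0,255],
    [0,0,-50,0,255],
    [0,0,-50,0,255],
    [0,0,-35,0,255],
    [43,-6,0,0,255],
    [43,-6,0,0,255],
    [43,-6,0,0,255],
    [43,-6,0,0,255],
    [43,-6,0,0,255],
    [43,-6,0,0,255],
    [0,0,0,-7.7,255],
    [0,0,0,0,255]
  ]
}}

```text
time_s: 7.8
eef_pos: [0.6407, 0.1167, 0.2189]
orientation: [0.998, 0.067, -0.0, -0.0]
contact_force: [-0.1, -0.3, 0.6]
gripper_width: 0.0001
```

{"op": "send_rows", "data": {
  "series": [
    [0,0,40,0,255],
    [0,0,40,0,255],
    [0,0,26,0,255],
    [0,0,0,0,255]
  ]
}}

```text
time_s: 8.3
eef_pos: [0.6385, 0.1161, 0.1114]
orientation: [0.998, 0.066, -0.002, 0.0]
contact_force: [-0.8, 0.6, 0.5]
gripper_width: 0.0002
```

{"op": "send_rows", "data": {
  "series": [
    [-12,0,0,0,255],
    [-12,0,0,0,255],
    [-12,0,0,0,255],
    [-12,0,0,0,255],
    [-12,0,0,0,255],
    [-10,0,0,0,255],
    [-8,0,0,0,255],
    [-8,0,0,0,255],
    [0,0,0,0,255],
    [0,0,-20,0,255],
    [0,0,-40,0,255],
    [0,0,-40,0,255]
  ]
}}

```text
time_s: 9.8
eef_pos: [0.5552, 0.1052, 0.2141]
orientation: [0.998, 0.068, -0.0, -0.0]
contact_force: [0.8, 0.4, -0.1]
gripper_width: 0.0003
```

{"op": "send_rows", "data": {
  "series": [
    [40,0,0,0,255],
    [40,0,0,0,255],
    [40,0,0,0,255],
    [20,0,0,0,255]
  ]
}}

```text
time_s: 10.3
eef_pos: [0.6958, 0.1241, 0.2127]
orientation: [0.998, 0.067, 0.0, -0.0]
contact_force: [-0.1, -0.1, -1.1]
gripper_width: -0.0001
```

Run:
```python
from h import *
im=snap('scene','s4.png')
cv2.imwrite('pics/s4c.png',cv2.cvtColor(cv2.resize(im[100:300,180:440],None,fx=3,fy=3),cv2.COLOR_RGB2BGR))
im=snap('top','t4.png')
```

```text
(no output)
```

View pics/s4c.png

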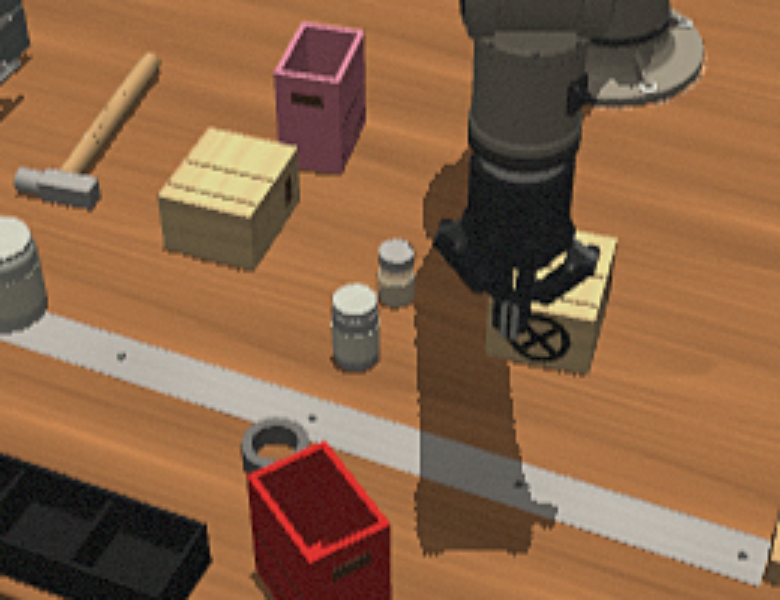

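View pics/t4.png

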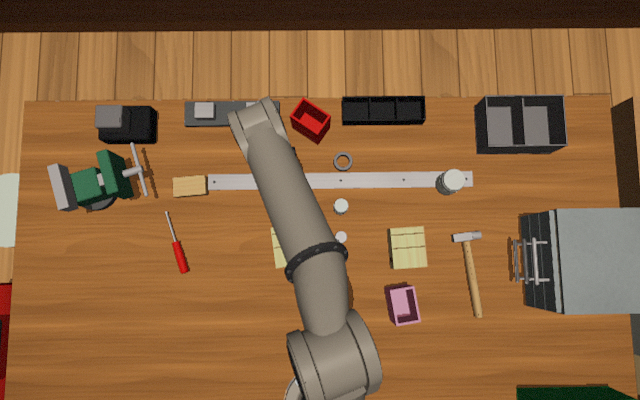

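{"op": "send_rows", "data": {
  "series": [
    [-32,-43,0,0,255],
    [-32,-43,0,0,255],
    [-32,-43,0,0,255],
    [-32,-43,0,0,255],
    [-32,-43,0,0,0]
  ]
}}

```text
time_s: 11.02
eef_pos: [0.5044, 0.3162, 0.2134]
orientation: [0.998, 0.068, 0.0, 0.0]
contact_force: [0.0, 0.4, -0.1]
gripper_width: 0.0168
```

```bash
cat > m.py <<'E'
from h import *
def meas(f,boxes,show=True):
    c=camera_params('top'); im=snap('top',f); hsv=cv2.cvtColor(im,cv2.COLOR_RGB2HSV)
    for (x0,y0,x1,y1) in boxes:
        sub=hsv[y0:y1,x0:x1]
        m=((sub[...,0]>22)&(sub[...,0]<35)&(sub[...,2]>150)).astype(np.uint8)
        cs,_=cv2.findContours(m,cv2.RETR_EXTERNAL,cv2.CHAIN_APPROX_NONE)
        k=max(cs,key=cv2.contourArea); b=cv2.boxPoints(cv2.minAreaRect(k))+[x0,y0]
        P=np.array([ray(c,u,v,.07) for u,v in b]); print('px',b.round(0).tolist()); print(P.round(3).tolist(),'mid',P.mean(0).round(4),[np.linalg.norm(P[i]-P[i-1]).round(3) for i in range(4)])
        e=max([P[i]-P[i-1] for i in range(4)],key=np.linalg.norm); e=e*np.sign(e[0]); print('yaw',np.arctan2(e[1],e[0]).round(3))
    cv2.imwrite('pics/c'+f,cv2.cvtColor(cv2.resize(im[130:330,150:500],None,fx=2.2,fy=2.2),cv2.COLOR_RGB2BGR))
E
python3 - <<'E'
from m import *
meas('t5.png',[(255,170,325,300),(380,170,440,275)])
E
```

```text
px [[270.0, 228.0], [303.0, 224.0], [308.0, 264.0], [275.0, 268.0]]
[[0.529, 0.151, 0.07], [0.539, 0.054, 0.07], [0.421, 0.04, 0.07], [0.41, 0.136, 0.07]] mid [0.4748 0.0952 0.07  ] [np.float64(0.119), np.float64(0.097), np.float64(0.119), np.float64(0.096)]
yaw 0.115
px [[390.0, 229.0], [422.0, 226.0], [426.0, 266.0], [393.0, 269.0]]
[[0.521, -0.204, 0.07], [0.528, -0.301, 0.07], [0.408, -0.307, 0.07], [0.402, -0.211, 0.07]] mid [ 0.4646 -0.2557  0.07  ] [np.float64(0.119), np.float64(0.097), np.float64(0.12), np.float64(0.096)]
yaw 0.047
```

View pics/ct5.png

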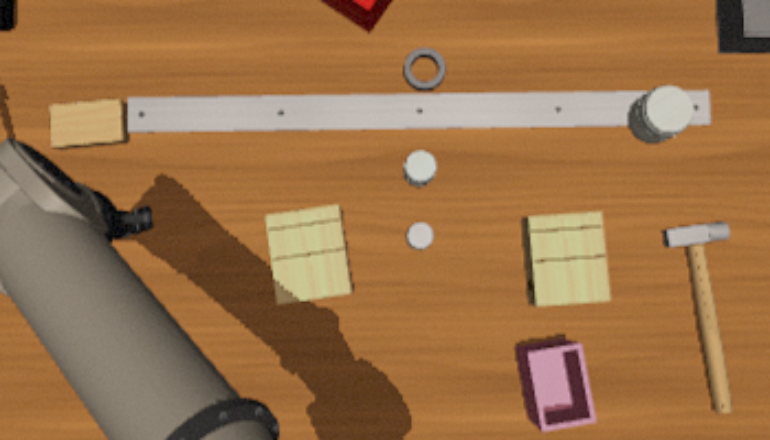

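{"op": "send_rows", "data": {
  "series": [
    [-25,36,0,0,0],
    [-25,36,0,0,0],
    [-25,36,0,0,0],
    [-25,36,0,0,0],
    [-25,36,0,0,0],
    [-25,35,0,0,0],
    [0,0,0,0,0],
    [0,0,45,0,0],
    [0,0,45,0,0],
    [0,0,45,0,0],
    [0,0,45,0,0],
    [0,0,0,0,0]
  ]
}}

```text
time_s: 12.58
eef_pos: [0.3846, 0.0825, 0.0312]
orientation: [0.998, 0.068, -0.003, 0.0]
contact_force: [-0.1, -0.3, 0.1]
gripper_width: 0.0853
```

Run:
```python
from h import *
snap('wrist','w6.png')
```

```text
(no output)
```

View pics/w6.png

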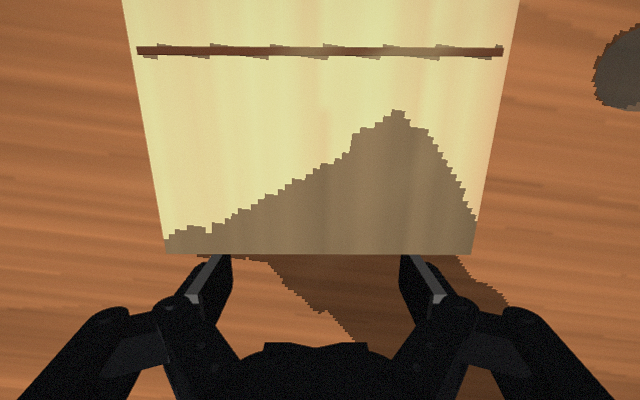

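{"op": "send_rows", "data": {
  "series": [
    [8,0,0,0,0],
    [8,0,0,0,0],
    [8,0,0,0,0],
    [12,0,0,0,0],
    [14,0,0,0,0],
    [14,0,0,0,0],
    [14,0,0,0,0],
    [14,0,0,0,0],
    [14,0,0,0,0],
    [14,0,0,0,0],
    [10,0,0,0,0],
    [0,0,0,0,0]
  ]
}}

```text
time_s: 14.12
eef_pos: [0.5171, 0.1001, 0.0334]
orientation: [0.998, 0.067, 0.001, -0.0]
contact_force: [-0.5, 0.5, -1.0]
gripper_width: 0.0854
```

Run:
```python
from h import *
snap('wrist','w7.png'); im=snap('scene','s7.png'); im=im[100:300,180:440]
cv2.imwrite('pics/s7c.png',cv2.cvtColor(cv2.resize(im,None,fx=3,fy=3),cv2.COLOR_RGB2BGR))
```

```text
(no output)
```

View pics/w7.png

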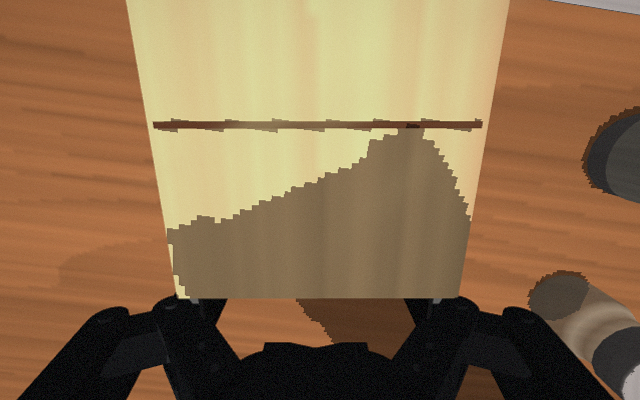

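View pics/s7c.png

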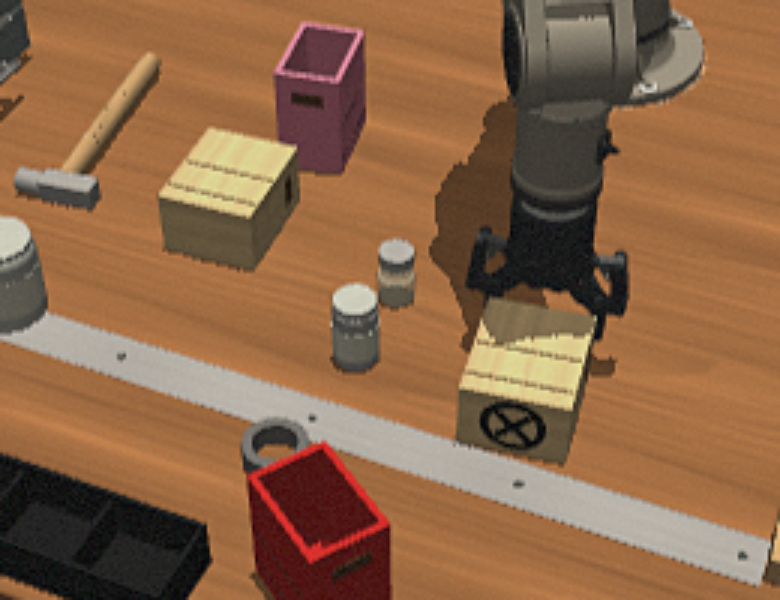

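Run:
```python
from h import *
c=camera_params('wrist'); s=status.get_state()['eef_pos']
a=ray(c,178,298,.07);b=ray(c,463,298,.07); r=(a+b)/2; print(s,a,b,np.linalg.norm(a-b),r, 'mid',r+.06*np.array([.991,.134,0]))
c2=camera_params('scene')
# scene: top far edge corners (underside top edge) px in full image
for u,v in[(460/3+180,388/3+100),(576/3+180,412/3+100)]: print(ray(c2,u,v,.07))
```

```text
[0.51604241 0.09993409 0.03335501] [0.52230934 0.15007723 0.07      ] [0.53604188 0.04924014 0.07      ] 0.10176787917435323 [0.52917561 0.09965869 0.07      ] mid [0.58863561 0.10769869 0.07      ]
[0.65739052 0.07163393 0.07      ]
[0.64481447 0.17309627 0.07      ]
```

{"op": "send_rows", "data": {
  "series": [
    [6,0,0,0,0],
    [12,0,0,0,0],
    [14,0,0,0,0],
    [14,0,0,0,0],
    [14,0,0,0,0],
    [12,0,0,0,0],
    [8,0,0,0,0],
    [5,0,0,0,0],
    [3,0,0,0,0],
    [0,0,0,0,0]
  ]
}}

```text
time_s: 15.48
eef_pos: [0.6031, 0.1117, 0.0333]
orientation: [0.998, 0.067, 0.0, -0.0]
contact_force: [-1.4, 0.5, 1.1]
gripper_width: 0.0857
```

Run:
```python
from h import *
print(status.get_state()['eef_pos'])
snap('wrist','w8.png'); im=snap('scene','s8.png'); im=im[100:300,180:440]
cv2.imwrite('pics/s8c.png',cv2.cvtColor(cv2.resize(im,None,fx=3,fy=3),cv2.COLOR_RGB2BGR))
```

```text
[0.60313693 0.11171704 0.03333592]
```

View pics/w8.png

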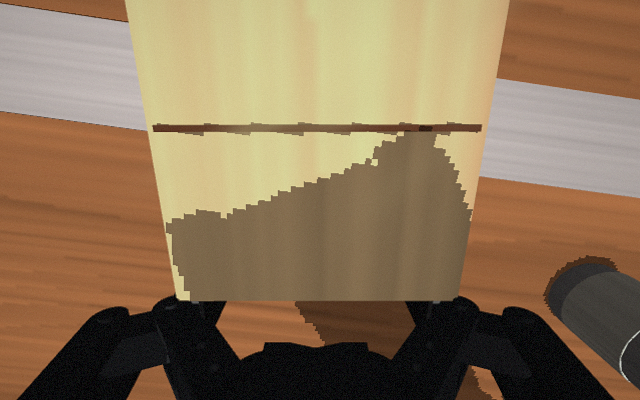

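View pics/s8c.png

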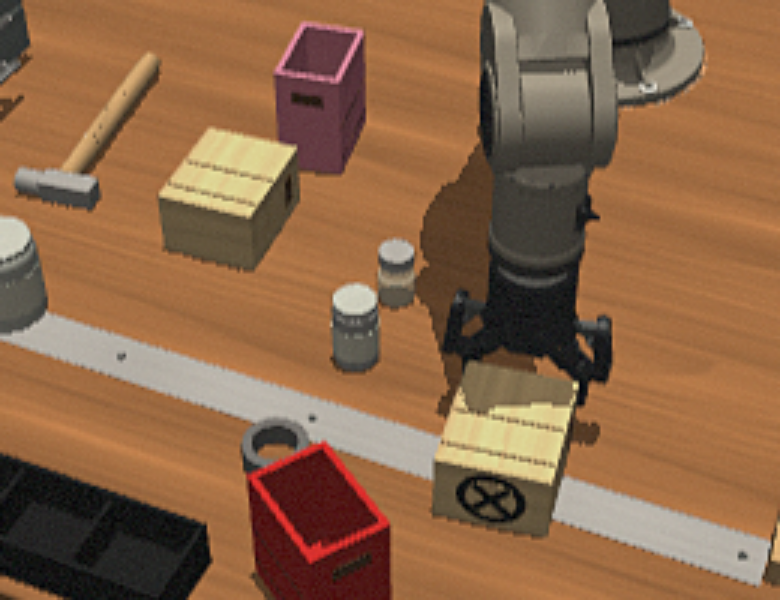

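{"op": "send_rows", "data": {
  "series": [
    [-10,0,0,0,0],
    [-20,0,0,0,0],
    [-30,0,0,0,0],
    [0,0,-45,0,0],
    [0,0,-50,0,0],
    [0,0,-50,0,0],
    [-10,-43,0,0,0],
    [-10,-43,0,0,0],
    [-10,-43,0,0,0],
    [-10,-43,0,0,0],
    [-10,-43,0,0,0],
    [0,0,0,0,0]
  ]
}}

```text
time_s: 17.08
eef_pos: [0.4622, 0.314, 0.1786]
orientation: [0.997, 0.071, 0.0, -0.001]
contact_force: [-0.3, -0.6, 0.7]
gripper_width: 0.0855
```

Run:
```python
from m import *
print(status.get_state()['eef_pos'])
meas('t9.png',[(235,130,320,250),(380,170,440,275)])
c=camera_params('top')
for n,u,v in[('mid t',340,174),('mid b',340,188)]: print(n,ray(c,u,v))
```

```text
[0.46221141 0.31395302 0.17856943]
px [[261.0, 162.0], [293.0, 158.0], [298.0, 197.0], [266.0, 201.0]]
[[0.726, 0.179, 0.07], [0.738, 0.082, 0.07], [0.62, 0.068, 0.07], [0.608, 0.163, 0.07]] mid [0.6731 0.123  0.07  ] [np.float64(0.119), np.float64(0.097), np.float64(0.12), np.float64(0.096)]
yaw 0.124
px [[390.0, 229.0], [422.0, 226.0], [426.0, 266.0], [393.0, 269.0]]
[[0.521, -0.204, 0.07], [0.528, -0.301, 0.07], [0.408, -0.307, 0.07], [0.401, -0.211, 0.07]] mid [ 0.4645 -0.2557  0.07  ] [np.float64(0.119), np.float64(0.097), np.float64(0.12), np.float64(0.096)]
yaw 0.047
mid t [ 0.70118689 -0.06228695  0.        ]
mid b [ 0.65614006 -0.06144617  0.        ]
```

View pics/ct9.png

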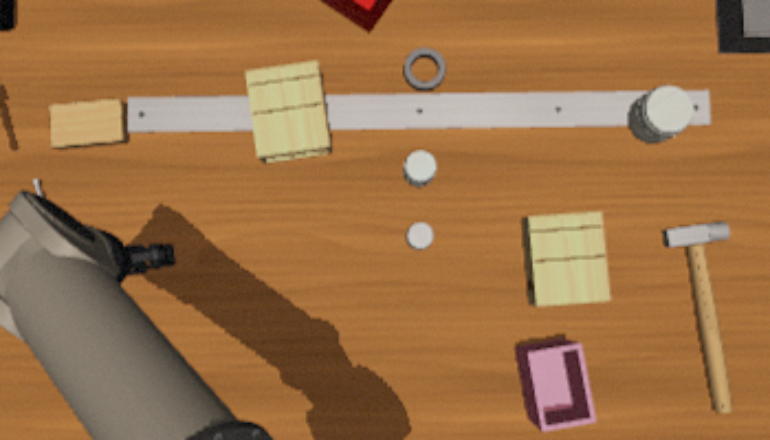

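```bash
python3 -c "
from h import *
workorder.sign_off(); print(status.get_state()['time_s'])"
```

```text
the job is handed in; nothing more can be done
the job is handed in; nothing more can be done
```

I tipped both crates toward the robot with the closed fingers, which left them lying on their sides. The left crate carries the ring and cross on its underside; the right one is bare. I then pushed the left crate, lying on its side, with the open fingers along the bench to the strip, and handed the job in at about 17 s.

Last checks, from the top view just before hand-in:
- **Stamped crate:** its middle is at about (0.673, 0.123). The strip's centre line is at about x = 0.678, so it is roughly 5 mm off. The wrist view gave 0.676.
- **Bare crate:** its middle is at about (0.465, -0.256), about 0.21 m short of the centre line.
- **Both crates:** their outlines measured about 119 x 97 mm at 70 mm height, which matches lying on a broad side.
- **Other things on the bench:** those in view stood where they started. The arm partly covered the screwdriver in that last picture, but it never came near it.
- **Robot:** clear of everything, with no contact force.

No check failed. The two readings of the stamped crate's position differ by about 3 mm, well inside the 25 mm limit.

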